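# Take a hose spigot's diameter with a spring caliper

## Task

Pick up the spring caliper, carry it to the flanged hose spigot, put its open points either side of the tube and squeeze the legs until both points just touch the tube on opposite sides at the scribed line. Touch it lightly, as one measures, without pinching it (under 6 newtons), shoving or tipping the spigot, and leave the bolts, the gasket and the spanner alone. Finish holding the caliper there, off the bench and with the gap steady, so that a colleague can run its nut up: do not let go.

Things in the scene. Friction and masses are not known exactly. Their poses are not given: they have to be found in the camera images.
- caliper: Spring-bow outside caliper of plain steel, about 0.12 kg (varies), lying flat: two flat legs joined by a round bow spring, like big tweezers, 210 mm long, 12 mm thick. Frame fixed to the right leg, origin on the underside between the grip flats; relaxed, x runs along the caliper from bow to points, y to the left leg, z up. Pivot at x -100 mm, back end at -129, points at +80.
- caliper_grip (a point): point between the caliper's two grip flats at half thickness, 6 mm above caliper, same axes. The flats are the outsides of the legs from x -18 to +18 mm, to be squeezed together along y at x = 0: outer width 60.4 mm relaxed, about 45.5 mm with the points 34 mm apart. Elsewhere: widest 80 mm at x +65 mm; a screw with a 12 mm nut crosses at x -55 mm and reaches to y +39 mm.
- caliper_leg (a joint): closing angle of the caliper (rad) about its pivot: 0 relaxed (points 60 mm apart), 0.1445 with the points 34 mm apart, at most 0.25. The points close 1.8 mm for each 1 mm that the flats close. The bow spring pushes each flat outward with about 4 N relaxed, 9 N at 0.1445. As both flats are squeezed the right leg (and caliper) turns by half this angle.
- caliper_point_left: left leg's point (round, 6 mm thick). Origin: its inner face that touches the work, but at the level of the caliper's underside, 6 mm below the middle of the point; z up when level. The thin lower legs are springy: once both points touch, each further 1 mm that the points would have closed adds about 1.2 N to the force of each on the work.
- caliper_point_right: right leg's point, likewise
- spigot_line (a point): Flanged hose spigot of plain aluminium, loose, about 0.55 kg (varies), standing on its round flange (76 mm across, 10 mm thick): upright tube of 34 mm outside diameter with a rolled bead of 38.4 mm from 54 to 63 mm above the bench; top at 64 mm. This point lies on the tube's axis at the height of a thin dark scribed ring, 36 mm above the bench; z up.
- spigot: the same spigot; the origin is the centre of its underside, z up
- gasket: dark green fibre gasket, 32x84x8 mm, lying farther back on the bench; leave it alone; origin under its centre
- flange_bolt_long: flanged bolt standing on its head, 23 mm wide, 54 mm high, farther back on the bench; leave it alone; origin under its centre
- flange_bolt_short: the other flanged bolt, 50 mm high; leave it alone; origin under its centre
- spanner: steel combination spanner, 28x171x7 mm, lying farther back on the bench, left; leave it alone; origin under its centre
Things that resemble listed ones, but are neither listed nor needed, are in the scene too. What is shaped like the spigot but brown is not meant.

How it is judged (in metres and radians):
On the way, in this order (a step that is already met when the one before it is completed fails the run):
1. the caliper is picked up: both points more than 15 mm above the bench (height (world z) of each of caliper_point_left, caliper_point_right above 0.015 m and height (world z) of caliper_grip above 0.021 m), for 0.2 s.
2. the points, still open and clear of the tube, stand either side of it at the height of the plain part (z of caliper_point_left in the frame of spigot_line between -0.022 and 0.012 m and z of caliper_point_right in the frame of spigot_line between -0.022 and 0.012 m and horizontal distance between each of caliper_point_left, caliper_point_right and spigot_line below 0.042 m and distance between caliper_point_left and caliper_point_right above 0.037 m and contact force between caliper and spigot below 0.1 N), for 0.1 s.
At the end, for the whole second after the job is handed in: Both points touch the tube with 0.1 to 6 N each, 32 to 36 mm apart, within 8 mm of the scribed line's height; the fingers hold the caliper, its grip flats over 28 mm above the bench and its gap steady (closing speed under 0.02 rad/s); the spigot stands flat on the bench (contact force between caliper_point_left and spigot between 0.1 and 6 N and contact force between caliper_point_right and spigot between 0.1 and 6 N and distance between caliper_point_left and caliper_point_right between 0.032 and 0.036 m and z of caliper_point_left in the frame of spigot_line between -0.014 and 0.002 m and z of caliper_point_right in the frame of spigot_line between -0.014 and 0.002 m and velocity of joint caliper_leg between -0.02 and 0.02 rad/s and height (world z) of caliper_grip above 0.028 m and contact force between the fingers and caliper above 1 N and angle between spigot's own z axis and vertical below 0.05 rad and height (world z) of spigot below 0.003 m); the arm keeps its last pose, push and grip.
It fails at once if the caliper presses on the spigot with 8 N or more (contact force between any of caliper_point_left, caliper_point_right and spigot above 8 N).
It fails at once if the spigot is shoved more than 15 mm or tipped (distance of spigot from where it was at the start of the episode above 0.015 m or angle between spigot's own z axis and vertical above 0.15 rad).
It fails at once if a bolt, the gasket or the spanner is disturbed (moved more than 20 mm) (distance of any of gasket, flange_bolt_long, flange_bolt_short, spanner from where it was at the start of the episode above 0.02 m).
It also fails if it takes over 45 s, if anything falls off the work surface, if the arm or the gripper's body presses on something with over 40 N, if the wrist force passes 120 N, or if a joint passes its speed limit or range.

## Robot

A 7-joint arm with a two-finger parallel gripper is mounted at the origin on a cart in front of the work surface, level with it; the furniture and walls round the work are solid. World frame = base frame: x ahead of the robot, y to its left, z up, the work surface at z = 0. Lengths are in mm, angles in degrees, forces in N, time in s.
With the tool pointing down it reaches from about 400 to 925 mm from the base axis. Payload 5.6 kg.
Tool frame: the origin (TCP) lies on the centre line of the jaws, within the pads' length; the fingertips stand 14 mm ahead of it and the grasp point (between the pads) lies 5 mm behind it (bot.tcp_to_tips is the distance from the TCP to the fingertips, in mm); x points along the fingers, y is the direction in which the jaws open and shut, and the axes are right-handed (so a half turn about x gives the same grasp; the last joint's range is limited). The gripper opens to 85 mm and grips with 20 to 120 N. Pads are 22 mm wide; open, the fingers measure 114 mm over their backs; the gripper's body (76 mm by 85 mm) begins 54 mm behind the grasp point. The pads swing forward as they close: fully open they stand 13 mm farther back than shut.
Start: joints at [-68.125, 26.786, -0.665, 91.828, 0.344, 61.387, -3.226], TCP at [267.929, 592.218, 245.29] pointing down, gripper open.
Joint ranges: [-144.91, 144.91], [-17.63, 115.5], [-89.93, 88.59], [15.96, 139.68], [-74.01, 254.01], [8.47, 105.57], [-167.45, 167.45]. Speed limits (degrees/s): [147.25, 147.25, 180, 180, 180, 180, 180].

## Interface

Orientations are given as [roll, pitch, yaw] about the fixed x, y, z axes, in that order (R = Rz(yaw) Ry(pitch) Rx(roll)).
In Python, from cell import bot gives the robot as it stands. The module is installed in compiled form; this text tells all that it offers.
- The arm moves only by the tool drive_tool, never from a script. Its argument "targets" is a list of rows, each a list of 5 numbers: the finger opening in cm, from 0 to 8.54, then the shift along the tool's x, y, z in cm, then the turn about the tool's x in degrees. In form: [[hand, tx, ty, tz, yaw], ...]. A call has 1 to 8 rows; each row is the pose to reach, as a shift and turn from the pose commanded when the call began, along the tool's axes at that moment; what a row does not reach only later rows make up. A row lasts 1/12 s, in which the tool goes at most 41.7 mm and 7.16 degrees, less where a joint would pass 70% of its speed; a pose out of reach is approached as far as the arm can. A call with a gripper value outside its range is refused whole. The fingers move at their own pace and stop on an object; "newtons" is the grip in N (left out, the last holds). Time passes only in rows, so rows that repeat a pose let the fingers close. It gives the time, the measured TCP pose, the force and the opening at its end, in the units of the state.
- bot.read_state(): the state, without advancing time (a new reading comes with each control period).
- bot.read_camera(name): name is "scene" or "top" or "wrist"; returns the picture (480x640x3 uint8, red, green, blue); there is no depth.
- bot.camera_info(name): a dict with "intrinsics" (3x3 intrinsics, pixels), "position" and "orientation" of the camera in the world. Camera axes: x right, y down, z forward; pixel columns grow to the right and rows downward; lengths in mm; the calibration is good to about 2 mm. A picture is of the moment at which its call begins: read the wrist's pose just before it. camera_info takes no time and is no camera call; for the wrist camera it gives the pose at the moment of the call.
- bot.finish_job(): hands the job in, once; it reports no verdict.
The state is a dict: "t": time; "joint_positions": joint angles; "qd": joint speeds; "tau": joint torques, N m; "tcp_pos": TCP position; "orientation": TCP orientation; "contact_force": force on the tool from outside, world axes, zero at the start; "wrist_torque": the same for the moment, N m; "grip_width": finger opening in mm.
Only numpy, scipy, OpenCV 4.12 (cv2) and the standard library are available. Lean on these libraries where they do the work, as an engineer would, in place of code of your own. Each camera call takes 0.05 s, during which the arm holds its last target. There are 200 camera calls.

## Working session

There is one attempt and no reset: what is moved stays moved. The work goes in short steps, Python scripts to look and compute and a tool call to move; the robot and the scene stay as the last step left them, time stands still between calls to the robot, and variables do not carry over. Pictures are saved under pics/ and viewed, about 8 in all and at most 12, crops included, and the job is handed in when it is done.

Besides the shell and the picture viewer there is one more tool, called as name(argument=value, ...), one argument or row to a line, values as JSON. drive_tool: Moves the arm, as the interface text tells. Its arguments: {"type":"object","properties":{"targets":{"type":"array"},"newtons":{"type":"number"}},"required":["targets"]}

```bash
mkdir -p pics; python3 - <<'E'
from cell import bot
import cv2
s=bot.read_state();print(s)
for n in("scene","top"):
    cv2.imwrite(f"pics/{n}0.png",bot.read_camera(n)[:,:,::-1]);print(n,bot.camera_info(n))
E
```

```text
{'t': 0.0, 'joint_positions': array([-68.12421407,  26.83702009,  -0.66435717,  91.88328834,
         0.34309525,  61.38639228,  -3.22515291]), 'qd': array([-0.03398306,  0.12768787,  0.0174237 , -0.02006159,  0.00850255,
       -0.01559748, -0.01650101]), 'tau': array([-3.80971114e-04, -5.32401574e+01,  2.11844116e-02, -2.51297683e+01,
        1.13657376e-02,  8.16946646e-03,  1.71865061e-06]), 'tcp_pos': array([267.72746112, 591.69383447, 244.30964687]), 'orientation': array([ -86.24408789,   89.89527647, -110.58735993]), 'contact_force': array([-0.63379844,  0.63123477, -0.73984199]), 'wrist_torque': array([-0.02312666, -0.05689821, -0.06426621]), 'grip_width': 85.40452113194904}
scene {'intrinsics': array([[472.21563902,   0.        , 312.53390561],
       [  0.        , 472.21563902, 245.28984225],
       [  0.        ,   0.        ,   1.        ]]), 'position': array([133.54305375, 373.68470976, 671.09647034]), 'orientation': array([-134.93969919,    0.66798665, -127.51240724])}
top {'intrinsics': array([[609.90624371,   0.        , 320.83953547],
       [  0.        , 609.90624371, 235.99746838],
       [  0.        ,   0.        ,   1.        ]]), 'position': array([ 542.17485271,   28.26937718, 1407.15410305]), 'orientation': array([-176.84573844,   -0.41183204,  -90.44257054])}
```

View pics/top0.png

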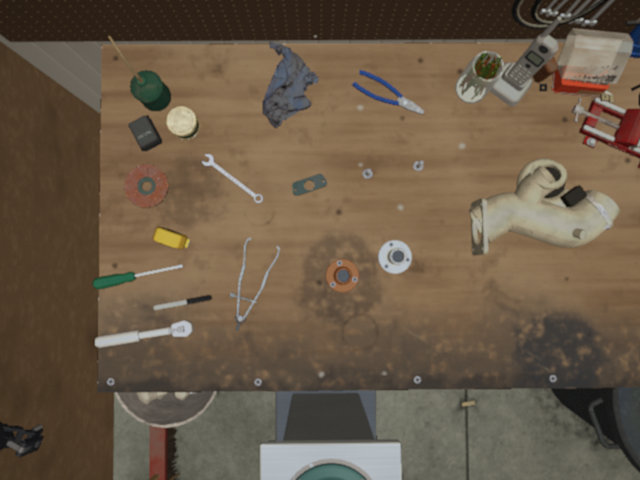

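View pics/scene0.png

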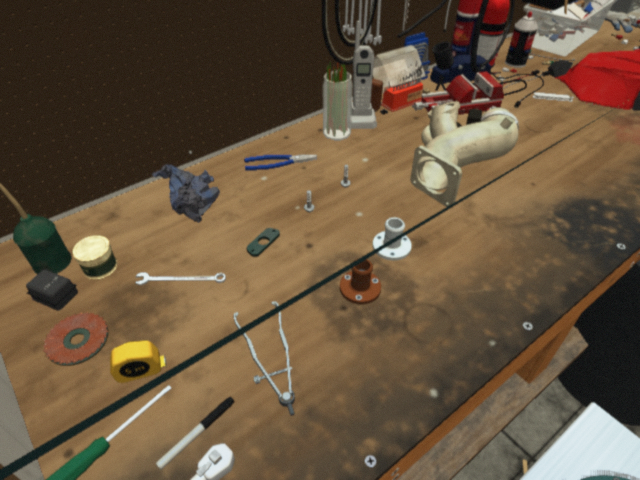

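Top view: the caliper's points are at (249,240) and (278,248) and its bow at (239,320). There are two spigot-shaped things: the brown one at (342,276) and the plain grey aluminium one at (395,257). The grey one fits the description. The scene view also has a dark diagonal line (a cable or strap?) that I need to locate. I'll measure and enlarge.

```bash
cat > h.py <<'E'
import numpy as np, cv2
from cell import bot
from scipy.spatial.transform import Rotation as R
def ray(n,p,ci=None):
    c=ci or bot.camera_info(n)
    d=R.from_euler('xyz',c['orientation'],degrees=True).apply(np.linalg.solve(c['intrinsics'],[p[0],p[1],1]))
    return np.array(c['position']),d
def at(n,p,z,ci=None):
    o,d=ray(n,p,ci); return (o+d*(z-o[2])/d[2]).round(1)
def proj(n,X,ci=None):
    c=ci or bot.camera_info(n)
    q=c['intrinsics']@R.from_euler('xyz',c['orientation'],degrees=True).inv().apply(np.array(X)-c['position'])
    return (q[:2]/q[2]).round(1)
E
python3 - <<'E'
from h import *
for k,p,z in[("ptA",(249,240),6),("ptB",(278,248),6),("bow",(239,320),6),("spig top",(398,256),64),("spig fl",(395,257),10),("brown",(342,276),10),("bolt",(367,173),40),("bolt2",(419,165),40),("gask",(309,184),8)]: print(k,at("top",p,z))
for k,p,z in[("ptA",(236,315),6),("ptB",(275,304),6),("bow",(289,405),6),("spig top",(395,223),64),("fl",(391,243),10)]: print("scene",k,at("scene",p,z))
for z in (0,100,200,300,400): 
    a,b=at("scene",(2,472),z),at("scene",(638,133),z); print("line",z,a,b,"top px",proj("top",a),proj("top",b))
t=cv2.imread("pics/top0.png")[215:335,215:435]; s=cv2.imread("pics/scene0.png")[205:425,215:425]
t=cv2.resize(t,(770,420),interpolation=3)
cv2.imwrite("pics/c1.png",t)
s=cv2.resize(s,None,fx=2.7,fy=2.7,interpolation=3);cv2.imwrite("pics/c2.png",s)
E
```

```text
ptA [611.3 182.8   6. ]
ptB [592.4 116.2   6. ]
bow [428.8 205.8   6. ]
spig top [ 570.7 -151.7   64. ]
spig fl [ 569.6 -152.    10. ]
brown [527.1 -30.   10. ]
bolt [759.2 -87.5  40. ]
bolt2 [ 776.7 -205.4   40. ]
gask [739.6  44.    8. ]
scene ptA [613.1 183.4   6. ]
scene ptB [591.1 116.2   6. ]
scene bow [421.4 206.7   6. ]
scene spig top [ 571.  -151.3   64. ]
scene fl [ 572.5 -150.1   10. ]
line 0 [586.1 571.9   0. ] [ 476.3 -947.5    0. ] top px [ 80.  252.3] [739.1 294.9]
line 100 [518.7 542.4 100. ] [ 425.2 -750.7  100. ] top px [ 75.3 282.5] [681.  321.6]
line 200 [451.2 512.8 200. ] [ 374.1 -553.8  200. ] top px [ 69.8 318. ] [612.8 352.8]
line 300 [383.8 483.3 300. ] [ 323.1 -356.9  300. ] top px [ 63.3 360.1] [531.6 390. ]
line 400 [316.4 453.8 400. ] [ 272. -160.  400.] top px [ 55.3 410.9] [433.4 435. ]
```

View pics/c1.png

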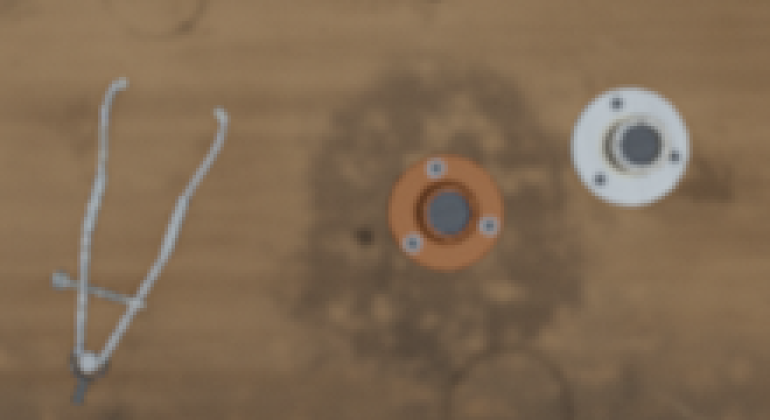

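View pics/c2.png

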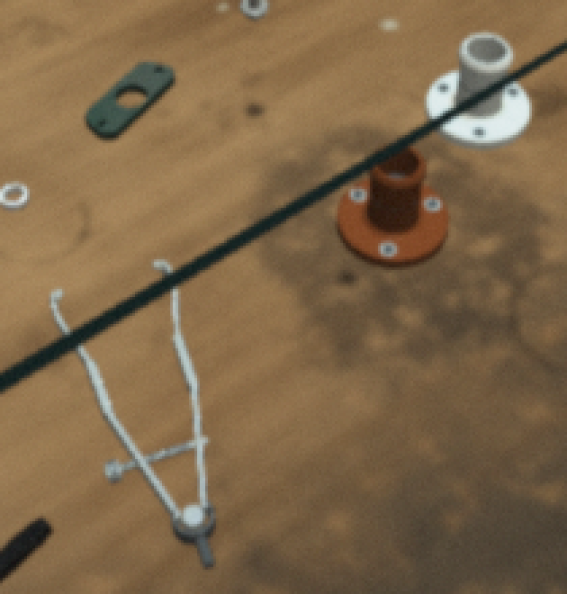

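The crop confirms that the white/grey spigot (crop 635,145) is the one meant and the brown one is the decoy. The nut sticks out on the left leg, so the caliper lies z-up. Top and scene agree to about 2 mm, and the point spread and length match the sizes given. Caliper heading is about -17.5°, grip at (526,174).

```bash
cat >> h.py <<'E'
def plan(goal,axis_heading):
    """tool-frame shift (cm) and turn (deg) from present pose to goal TCP with jaws across given heading"""
    s=bot.read_state(); M=R.from_euler('xyz',s['orientation'],degrees=True)
    sh=M.inv().apply(np.array(goal)-s['tcp_pos'])/10
    y=M.as_matrix()[:,1]; a=np.degrees(np.arctan2(y[1],y[0])); x=M.as_matrix()[:,0]
    d=(axis_heading+90-a+90)%180-90   # world yaw needed
    print('tcp',s['tcp_pos'].round(1),'w',round(s['grip_width'],1),'F',s['contact_force'].round(1),'t',round(s['t'],2),'jaw y heading',round(a,2))
    print('shift cm',sh.round(2),'turn',round(d*np.sign(x[2]),2))
    return M
E
python3 - <<'E'
from h import *
M=plan([526,174,150],-17.5); print(M.as_matrix().round(3)); print(bot.tcp_to_tips)
E
```

```text
tcp [267.7 591.8 244.4] w 85.7 F [ 1.1 -1.  -0.1] t 0.1 jaw y heading 65.66
shift cm [  9.49 -27.4   40.75] turn -6.84
[[-0.001  0.412  0.911]
 [-0.002  0.911 -0.412]
 [-1.    -0.002  0.   ]]
14.0
```

drive_tool(
  targets=[
    [8.5, 0.5, -1.5, 2, 0],
    [8.5, 1.5, -4, 6, -1],
    [8.5, 2.5, -6.5, 9.5, -2],
    [8.5, 3.2, -9, 13, -3],
    [8.5, 4, -11, 16.5, -4],
    [8.5, 5, -13.5, 20, -5],
    [8.5, 5.5, -15.5, 23, -6],
    [8.5, 6, -16.5, 24.5, -6.8],
  ],
)

```text
t: 0.77
tcp_pos: [425.2, 336.1, 184.6]
orientation: [-68.8, 89.9, -86.6]
contact_force: [0.4, -0.7, 0.1]
grip_width: 85.0
```

```bash
python3 - <<'E'
from h import *
plan([526,174,150],-17.5)
E
```

```text
tcp [425.2 336.1 184.6] w 85.0 F [ 0.4 -0.7  0.1] t 0.77 jaw y heading 72.25
shift cm [  3.5  -12.36  14.54] turn -0.25
```

drive_tool(
  targets=[
    [8.5, 0.7, -2.5, 3, 0],
    [8.5, 1.5, -5.5, 6.5, 0],
    [8.5, 2.3, -8.5, 10, 0],
    [8.5, 3, -11, 13, 0],
    [8.5, 3.4, -12, 14.2, 0],
    [8.5, 3.5, -12.4, 14.5, 0],
    [8.5, 3.5, -12.4, 14.5, 0],
    [8.5, 3.5, -12.4, 14.5, 0],
  ],
)

```text
t: 1.43
tcp_pos: [523.4, 179.8, 150.1]
orientation: [168.5, 89.9, 151.0]
contact_force: [-0.0, 0.3, -0.4]
grip_width: 85.1
```

```bash
python3 - <<'E'
from h import *
plan([526,174,150],-17.5)
ci=bot.camera_info("wrist");im=bot.read_camera("wrist")
cv2.imwrite("pics/w1.png",im[:,:,::-1])
np.savez("w1.npz",**ci);print(ci)
print(proj("wrist",[526,174,6],ci),proj("wrist",[612,183,6],ci))
E
```

```text
tcp [523.4 179.8 150.1] w 85.1 F [-0.   0.3 -0.4] t 1.43 jaw y heading 72.48
shift cm [ 0.01 -0.47  0.42] turn -0.02
{'intrinsics': array([[414.54564692,   0.        , 320.88122283],
       [  0.        , 414.54564692, 242.25903777],
       [  0.        ,   0.        ,   1.        ]]), 'position': array([453.37191451, 201.64141785, 279.14841212]), 'orientation': array([1.63252334e+02, 7.46775559e-02, 7.24890724e+01])}
[314.8 235.8] [361.8 338.9]
```

View pics/w1.png

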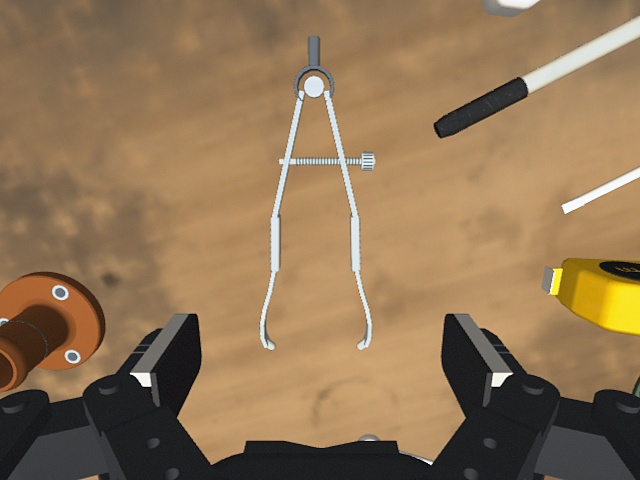

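Wrist view: the grip flats are the thick parts at (275,243) and (355,243), with points at (270,347)/(363,347), pivot at (314,87) and nut at (368,161).

```bash
python3 - <<'E'
from h import *
ci=dict(np.load("w1.npz"))
gl=at("wrist",(355,242.5),12,ci);gr=at("wrist",(275,243),12,ci);pv=at("wrist",(314,87),12,ci);a=at("wrist",(363,347),9,ci);b=at("wrist",(270,347),9,ci)
g=(gl+gr)/2;m=(a+b)/2
print(gl,gr,g,pv,m,np.linalg.norm(gl-gr),np.linalg.norm(m-pv),np.linalg.norm(g-pv))
for d in(m-pv,g-pv):print(np.degrees(np.arctan2(d[1],d[0])))
plan([g[0],g[1],16],np.degrees(np.arctan2(*(m-pv)[1::-1])))
E
```

```text
[537. 199.  12.] [521.1 147.5  12. ] [529.05 173.25  12.  ] [435.2 202.7  12. ] [606.65 149.55   9.  ] 53.89860851636153 179.52444123294185 98.36221327318735
-17.223588633122112
-17.421785025600514
tcp [523.2 180.7 150.3] w 85.0 F [0.4 0.1 0.8] t 1.48 jaw y heading 72.58
shift cm [13.43 -0.54  0.79] turn -0.2
```

drive_tool(
  targets=[
    [8.5, 2, -0.3, 0.4, -0.2],
    [8.5, 5, -0.5, 0.8, -0.2],
    [8.5, 8, -0.5, 0.8, -0.2],
    [8.5, 10.5, -0.5, 0.8, -0.2],
    [8.5, 12, -0.5, 0.8, -0.2],
    [8.5, 13, -0.5, 0.8, -0.2],
    [8.5, 13.2, -0.5, 0.8, -0.2],
    [8.5, 13.2, -0.5, 0.8, -0.2],
  ],
  newtons=20,
)

```text
t: 2.15
tcp_pos: [529.7, 173.1, 18.3]
orientation: [156.9, 90.0, 139.7]
contact_force: [-0.1, 0.6, 0.2]
grip_width: 85.0
```

```bash
python3 - <<'E'
from h import *
plan([529.3,173.2,16],-17.3)
im=bot.read_camera("wrist");cv2.imwrite("pics/w2.png",im[:,:,::-1])
E
```

```text
tcp [529.7 173.1  18.3] w 85.0 F [-0.1  0.6  0.2] t 2.15 jaw y heading 72.77
shift cm [ 0.23  0.   -0.04] turn 0.07
```

View pics/w2.png

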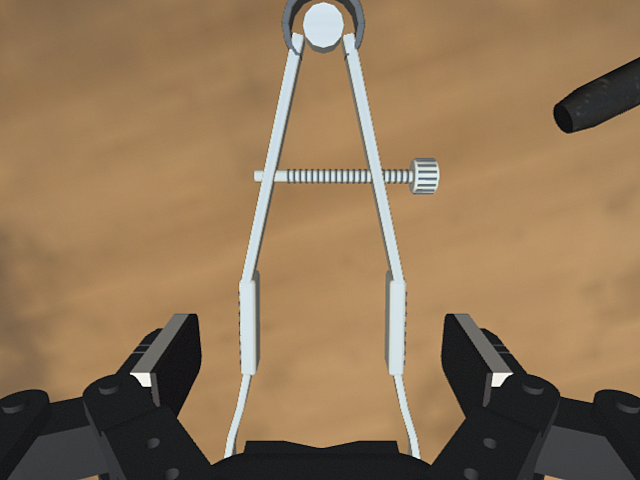

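drive_tool(
  targets=[
    [6.6, 0, 0, 0, 0],
    [6.6, 0, 0, 0, 0],
    [6.6, 0.1, 0, 0, 0],
    [6.6, 0.2, 0, 0, 0],
    [6.6, 0.3, 0, 0, 0],
    [6.6, 0.35, 0, 0, 0],
    [6.6, 0.4, 0, 0, 0],
    [6.6, 0.4, 0, 0, 0],
  ],
  newtons=20,
)

```text
t: 2.87
tcp_pos: [530.1, 171.7, 14.1]
orientation: [-143.5, 90.0, -160.8]
contact_force: [0.0, -0.1, -0.0]
grip_width: 66.1
```

drive_tool(
  targets=[
    [6.6, 0.05, 0, 0, 0],
    [6.6, 0.1, 0, 0, 0],
    [6.6, 0.15, 0, 0, 0],
    [6.6, 0.2, 0, 0, 0],
    [6.6, 0.2, 0, 0, 0],
  ],
)

```text
t: 3.28
tcp_pos: [530.1, 171.7, 12.2]
orientation: [-136.6, 90.0, -153.9]
contact_force: [-0.4, -0.1, 0.1]
grip_width: 65.8
```

```bash
python3 - <<'E'
from h import *
plan([529.3,173.2,16],-17.3)
im=bot.read_camera("wrist");cv2.imwrite("pics/w3.png",im[:,:,::-1])
E
```

```text
tcp [530.1 171.7  12.2] w 65.8 F [-0.4 -0.1  0.1] t 3.28 jaw y heading 72.66
shift cm [-0.38  0.12 -0.12] turn -0.04
```

View pics/w3.png

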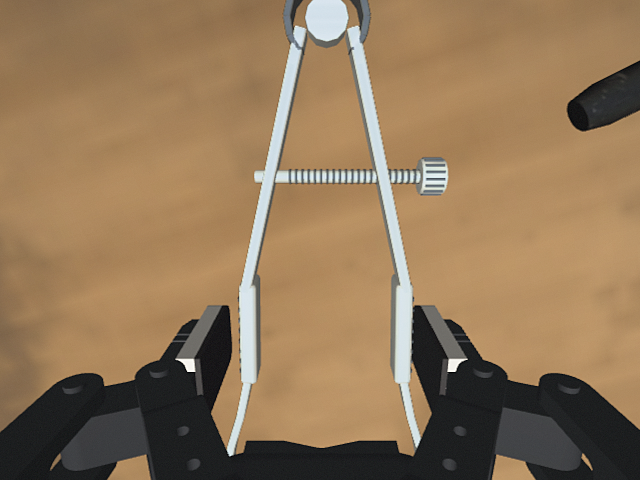

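drive_tool(
  targets=[
    [6.0, 0, 0, 0, 0],
    [5.7, 0, 0, 0, 0],
    [5.4, 0, 0, 0, 0],
    [5.2, 0, 0, 0, 0],
    [5.2, 0, 0, 0, 0],
    [5.2, 0, 0, 0, 0],
  ],
  newtons=20,
)

```text
t: 3.83
tcp_pos: [531.1, 172.2, 13.4]
orientation: [41.0, 89.9, 23.7]
contact_force: [-0.1, 0.2, 8.4]
grip_width: 52.2
```

drive_tool(
  targets=[
    [5.2, -0.1, 0, 0, 0],
    [5.2, -0.4, 0, 0, 0],
    [5.2, -0.8, 0, 0, 0],
    [5.2, -1.3, 0, 0, 0],
    [5.2, -1.8, 0, 0, 0],
    [5.2, -2.4, 0, 0, 0],
    [5.2, -3, 0, 0, 0],
    [5.2, -3, 0, 0, 0],
  ],
)

```text
t: 4.5
tcp_pos: [531.0, 172.1, 43.8]
orientation: [39.1, 89.9, 21.7]
contact_force: [0.0, -0.8, -1.2]
grip_width: 52.5
```

```bash
python3 - <<'E'
from h import *
plan([529.3,173.2,16],-17.3)
im=bot.read_camera("wrist");cv2.imwrite("pics/w4.png",im[:,:,::-1])
E
```

```text
tcp [531.  172.1  43.8] w 52.5 F [ 0.  -0.8 -1.2] t 4.5 jaw y heading 72.66
shift cm [ 2.78  0.05 -0.2 ] turn -0.04
```

View pics/w4.png

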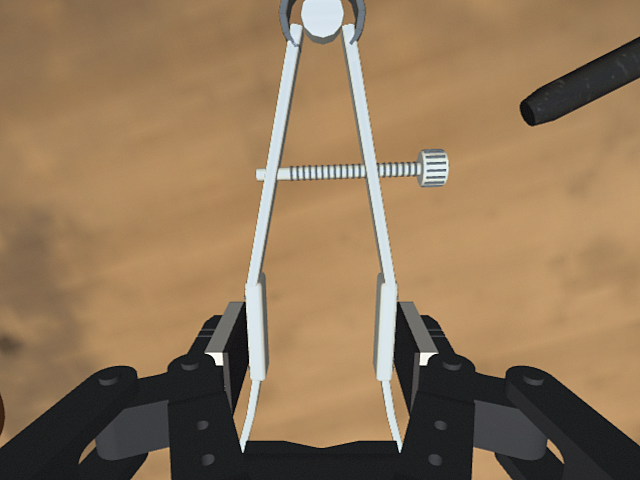

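Held, with 1.2 N of weight showing. The fingertips brushed the bench while closing, so the caliper's underside is about 13.4 mm below the TCP. Now to carry it high to a stand-off point behind the spigot.

```bash
python3 - <<'E'
from h import *
plan([439,-111,120],-17.3)
E
```

```text
tcp [530.7 172.   43.2] w 52.0 F [-0.1  0.7 -2.1] t 4.55 jaw y heading 72.66
shift cm [ -7.71 -29.74  -0.31] turn -0.04
```

drive_tool(
  targets=[
    [5.2, -0.6, 0, 0, 0],
    [5.2, -2, 0, 0, 0],
    [5.2, -3.5, -0.5, 0, 0],
    [5.2, -5, -1.5, 0, 0],
    [5.2, -6.5, -3, 0, 0],
    [5.2, -7.5, -5, 0, 0],
    [5.2, -7.7, -7.2, 0, 0],
    [5.2, -7.7, -9.5, -0.1, 0],
  ],
)

```text
t: 5.22
tcp_pos: [501.3, 81.0, 120.5]
orientation: [33.5, 89.9, 16.2]
contact_force: [0.6, -1.2, -1.4]
grip_width: 51.8
```

drive_tool(
  targets=[
    [5.2, 0, -2.3, 0, 0],
    [5.2, 0, -4.8, 0, 0],
    [5.2, 0, -7.4, 0, 0],
    [5.2, 0, -10, 0, 0],
    [5.2, 0, -12.6, 0, 0],
    [5.2, 0, -15, 0, 0],
    [5.2, 0, -17, 0, 0],
    [5.2, 0, -18.5, -0.1, 0],
  ],
)

```text
t: 5.88
tcp_pos: [444.0, -96.9, 119.5]
orientation: [-87.2, 90.0, -104.7]
contact_force: [-0.5, 0.6, -1.4]
grip_width: 52.1
```

drive_tool(
  targets=[
    [5.2, 0, -0.9, 0, 0],
    [5.2, 0, -1.4, -0.1, 0],
    [5.2, 0, -1.7, -0.1, 0],
    [5.2, 0, -1.7, -0.1, 0],
    [5.2, 0, -1.7, -0.1, 0],
  ],
)

```text
t: 6.3
tcp_pos: [439.1, -110.0, 119.3]
orientation: [77.0, 90.0, 59.8]
contact_force: [-0.0, -0.3, -1.8]
grip_width: 52.1
```

```bash
python3 - <<'E'
from h import *
plan([439,-111,50],-17.3)
t=bot.read_camera("top")[:,:,::-1];s=bot.read_camera("scene")[:,:,::-1]
cv2.imwrite("pics/t5.png",t);cv2.imwrite("pics/s5.png",s)
a=cv2.resize(t[205:345,310:450],(560,560),interpolation=3)
cv2.imwrite("pics/c5.png",a);cv2.imwrite("pics/c5s.png",cv2.resize(s[170:320,290:490],(800,600),interpolation=3))
E
```

```text
tcp [ 439.1 -110.   119.3] w 52.1 F [-0.  -0.3 -1.8] t 6.3 jaw y heading 72.72
shift cm [ 6.93 -0.1   0.02] turn 0.02
```

View pics/c5s.png

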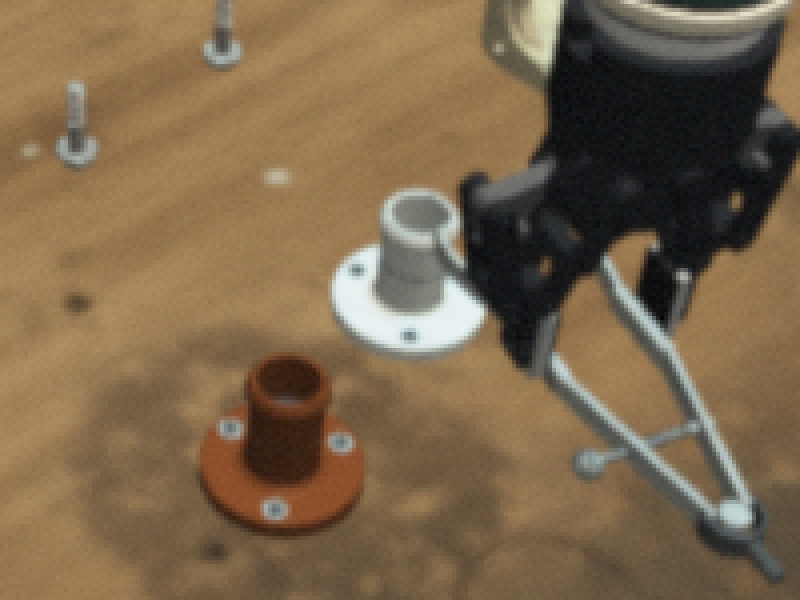

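Scene crop: the caliper is held level, pointing at the grey spigot, with the brown one clear to its left. Next I'll lower it at the stand-off and refine the alignment in the top camera.

drive_tool(
  targets=[
    [5.2, 0.8, 0, 0, 0],
    [5.2, 2.2, 0, 0, 0],
    [5.2, 3.8, 0, 0, 0],
    [5.2, 5.3, 0, 0, 0],
    [5.2, 6.6, 0, 0, 0],
    [5.2, 7.3, 0, 0, 0],
    [5.2, 7.6, 0, 0, 0],
    [5.2, 7.6, 0, 0, 0],
  ],
)

```text
t: 7.07
tcp_pos: [438.4, -110.6, 42.6]
orientation: [-172.9, 89.9, 169.8]
contact_force: [-0.2, 0.7, -0.4]
grip_width: 52.4
```

```bash
python3 - <<'E'
from h import *
plan([439,-111,43.4],-17.3)
t=bot.read_camera("top")[:,:,::-1].copy()
cv2.imwrite("pics/t6.png",t)
t0=cv2.imread("pics/top0.png")[230:285,370:425].astype(int)
m=((t0.min(2)>165)).astype(np.uint8)
c=max(cv2.findContours(m,cv2.RETR_EXTERNAL,2)[0],key=cv2.contourArea)
e=cv2.fitEllipse(cv2.convexHull(c)); u=(e[0][0]+370,e[0][1]+230);print(e,u,at("top",u,10))
cv2.imwrite("pics/c6.png",cv2.resize(t[215:315,340:440],(600,600),interpolation=3))
E
```

```text
tcp [ 438.4 -110.6   42.6] w 52.4 F [-0.2  0.7 -0.4] t 7.07 jaw y heading 72.68
shift cm [-0.08 -0.02  0.07] turn -0.02
((24.696870803833008, 26.444320678710938), (32.034423828125, 32.461666107177734), 165.05352783203125) (394.696870803833, 256.44432067871094) [ 570.9 -151.3   10. ]
```

View pics/c6.png

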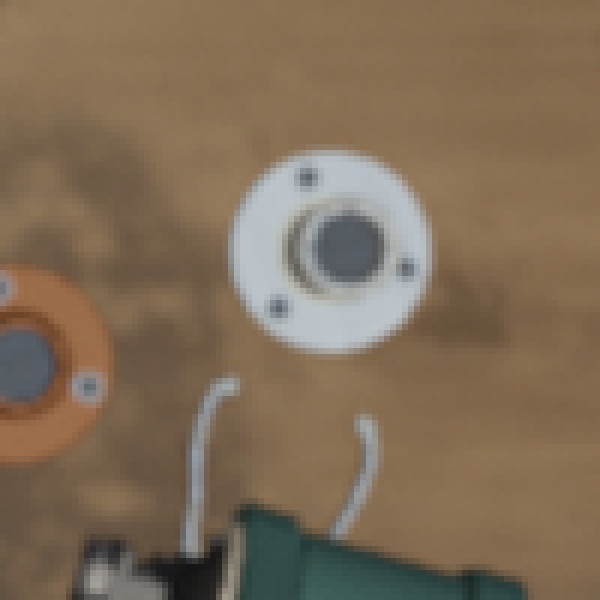

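```bash
python3 - <<'E'
from h import *
f=lambda x,y:(340+(x+.5)/6-.5,215+(y+.5)/6-.5)
l=at("top",f(240,385),35);r=at("top",f(358,420),35);m=(l+r)/2;S=np.array([570.9,-151.3,35])
h=np.array([np.cos(np.radians(-17.3)),np.sin(np.radians(-17.3)),0]);n=np.array([-h[1],h[0],0])
tcp=np.array([438.4,-110.6,35])
print(l,r,np.linalg.norm(l-r),'tips fwd of tcp',(l-tcp)@h,(r-tcp)@h,'lat',(l-tcp)@n,(r-tcp)@n)
print('spigot rel tcp fwd/lat',(S-tcp)@h,(S-tcp)@n,'rel mid',(S-m)@h,(S-m)@n)
E
```

```text
[ 520.6 -113.4   35. ] [ 507.2 -157.4   35. ] 45.99521714265518 tips fwd of tcp 79.3139873665478 79.60468711263286 lat 21.77088441058618 -24.22341408017925
spigot rel tcp fwd/lat 138.60896330908656 0.543406275542774 rel mid 59.14962606949626 1.769671110339316
```

The gap reads 46.0 mm against 45.5 expected. The spigot axis is 59–60 mm ahead and about 1 mm to the left, so I'll move in slowly.

drive_tool(
  targets=[
    [5.2, 0, 0.1, 0.5, 0],
    [5.2, 0, 0.1, 1.3, 0],
    [5.2, 0, 0.1, 2.2, 0],
    [5.2, 0, 0.1, 3.1, 0],
    [5.2, 0, 0.1, 4, 0],
    [5.2, 0, 0.1, 4.8, 0],
    [5.2, 0, 0.1, 5.5, 0],
    [5.2, 0, 0.1, 5.9, 0],
  ],
)

```text
t: 7.78
tcp_pos: [496.6, -127.9, 43.3]
orientation: [-0.3, 90.0, -17.6]
contact_force: [0.2, 0.2, -0.9]
grip_width: 52.0
```

drive_tool(
  targets=[
    [5.2, 0, 0, 0.05, 0],
    [5.2, 0, 0, 0.05, 0],
    [5.2, 0, 0, 0.05, 0],
  ],
)

```text
t: 8.03
tcp_pos: [495.3, -127.5, 43.1]
orientation: [-178.6, 89.9, 164.1]
contact_force: [0.1, 0.2, -0.7]
grip_width: 52.1
```

```bash
python3 - <<'E'
from h import *
plan([439,-111,43.4],-17.3)
t=bot.read_camera("top")[:,:,::-1].copy();s=bot.read_camera("scene")[:,:,::-1]
a=cv2.resize(t[225:295,360:430],(490,560),interpolation=3)
a=cv2.resize(t[230:290,365:425],(400,400),interpolation=3)
b=cv2.resize(s[195:275,360:440],(400,400),interpolation=3)
cv2.imwrite("pics/c7.png",np.hstack([a,b]))
E
```

```text
tcp [ 495.3 -127.5   43.1] w 52.1 F [ 0.1  0.2 -0.7] t 8.03 jaw y heading 72.66
shift cm [-0.02 -0.11 -5.86] turn -0.04
```

View pics/c7.png

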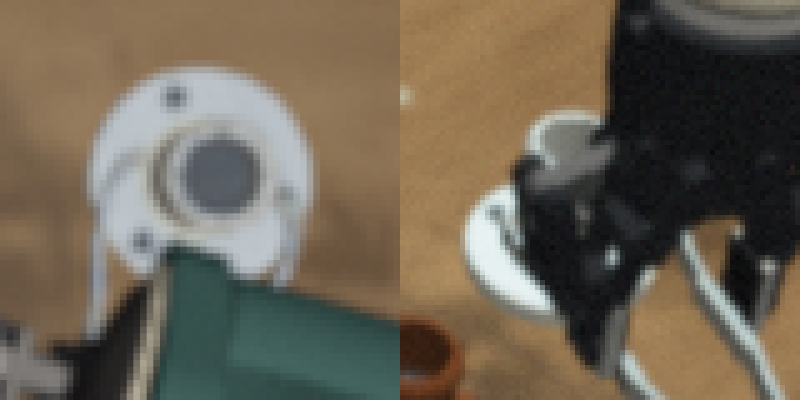

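The points straddle the tube: left tip at about (143,155) and right at about (285,195) in the crop, and no contact force. Now I'll squeeze gradually and watch the lateral force.

drive_tool(
  targets=[
    [5.1, 0, 0, 0, 0],
    [5.0, 0, 0, 0, 0],
    [4.9, 0, 0, 0, 0],
    [4.8, 0, 0, 0, 0],
    [4.7, 0, 0, 0, 0],
    [4.65, 0, 0, 0, 0],
    [4.6, 0, 0, 0, 0],
    [4.6, 0, 0, 0, 0],
  ],
)

```text
t: 8.8
tcp_pos: [495.8, -127.5, 43.3]
orientation: [106.0, 90.0, 88.7]
contact_force: [0.2, -0.1, -1.1]
grip_width: 46.4
```

drive_tool(
  targets=[
    [4.57, 0, 0, 0, 0],
    [4.54, 0, 0, 0, 0],
    [4.51, 0, 0, 0, 0],
    [4.48, 0, 0, 0, 0],
    [4.45, 0, 0, 0, 0],
    [4.45, 0, 0, 0, 0],
    [4.45, 0, 0, 0, 0],
    [4.45, 0, 0, 0, 0],
  ],
)

```text
t: 9.47
tcp_pos: [495.8, -127.6, 43.3]
orientation: [87.8, 90.0, 70.5]
contact_force: [0.3, 0.4, -1.6]
grip_width: 44.9
```

```bash
cat > chk.py <<'E'
from h import *
n=np.array([.298,.955,0]);h=np.array([.955,-.298,0]);F=[];W=[];T=[]
for i in range(8):
    t=bot.read_camera("top"); s=bot.read_state();F.append(s['contact_force']);W.append(s['grip_width']);T.append(s['tcp_pos'])
F=np.array(F);print('lat',(F@n).mean().round(2),'fwd',(F@h).mean().round(2),'z',F[:,2].mean().round(2),'sd',F.std(0).round(2),'w',np.mean(W).round(2),'tcp',np.mean(T,0).round(1),'t',s['t'],'tau',s['wrist_torque'].round(2))
t=t[:,:,::-1];m=(t[230:285,370:425].astype(int).min(2)>165).astype(np.uint8)
c=max(cv2.findContours(m,cv2.RETR_EXTERNAL,2)[0],key=cv2.contourArea);c=c[c[:,0,1]<24]
t0=cv2.imread("pics/top0.png")
p0=t0[232:252,380:412].astype(np.float32);p1=t[232:252,380:412].astype(np.float32)
print('flange back-rim shift px',cv2.phaseCorrelate(cv2.cvtColor(p0,6),cv2.cvtColor(p1,6)))
cv2.imwrite("pics/c8.png",cv2.resize(t[230:290,365:425],(600,600),interpolation=3))
E
python3 chk.py
```

```text
lat 0.93 fwd -0.28 z -1.3 sd [0.5  0.62 0.62] w 44.86 tcp [ 495.8 -127.5   43.3] t 9.8667 tau [ 0.26 -0.06  0.1 ]
flange back-rim shift px ((-0.0022814217830848804, -0.007029644452451578), 1.0058292273432017)
```

Lateral +0.9 N: the right point presses slightly more. I'll shift 0.2 mm left and squeeze a little further.

drive_tool(
  targets=[
    [4.43, 0, 0.02, 0, 0],
    [4.41, 0, 0.02, 0, 0],
    [4.4, 0, 0.02, 0, 0],
    [4.4, 0, 0.02, 0, 0],
    [4.4, 0, 0.02, 0, 0],
    [4.4, 0, 0.02, 0, 0],
  ],
)

```text
t: 10.37
tcp_pos: [495.9, -127.4, 43.3]
orientation: [58.7, 90.0, 41.3]
contact_force: [-0.8, 0.5, -2.2]
grip_width: 44.4
```

```bash
python3 chk.py
```

```text
lat 0.94 fwd -0.41 z -1.19 sd [0.58 0.59 0.32] w 44.3 tcp [ 495.9 -127.4   43.3] t 10.7667 tau [0.21 0.01 0.04]
flange back-rim shift px ((-0.015779633121823622, -0.05532430691093104), 1.0102587832137941)
```

View pics/c8.png

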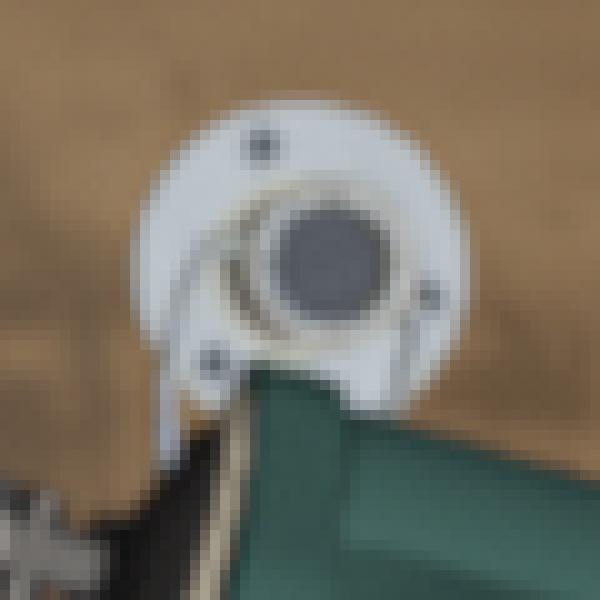

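drive_tool(
  targets=[
    [4.4, 0, 0.03, 0, 0],
    [4.4, 0, 0.03, 0, 0],
    [4.4, 0, 0.03, 0, 0],
    [4.4, 0, 0.03, 0, 0],
  ],
)

```text
t: 11.1
tcp_pos: [495.9, -127.2, 43.3]
orientation: [-100.6, 90.0, -117.9]
contact_force: [-0.5, 1.1, -0.5]
grip_width: 44.1
```

```bash
python3 chk.py
```

```text
lat 0.16 fwd -0.51 z -1.06 sd [0.36 0.3  0.36] w 44.22 tcp [ 496.  -127.2   43.3] t 11.5 tau [0.06 0.09 0.05]
flange back-rim shift px ((-0.053846745985321576, -0.011850021923345722), 1.0004646265879273)
```

The lateral force responds to the shift and is now close to zero (0.16 N), so both points are in balanced contact and the spigot hasn't moved. I'll hand in.

```bash
python3 -c "
from cell import bot
print(bot.finish_job())"
```

```text
the job is handed in; nothing more can be done
None
```

I picked up the caliper and slid its open points level around the grey aluminium spigot, not the brown one. I then squeezed until both points touched the tube, and handed in at about 11.5 s, still holding it.

**Last checks:**
- **Touch:** the grip opening was 44.2 mm. By the given stiffness that is about 2.5 N per point; I could not measure the point forces directly. The sideways force was 0.16 N after re-centring; it had been 0.94 N, and a first 0.2 mm shift did not change it.
- **Height:** the caliper's underside is about 30 mm above the bench, so the points sit at the scribed line. This is inferred from the tool height and the fingertips touching the bench at pick-up.
- **Spigot:** the top camera shows its flange moved less than 0.1 pixel, well under 1 mm.
- **Points:** before the squeeze the camera read the gap as 46.0 mm against 45.5 expected. After it, the last top view fitted the points being on either side of the tube, but was too coarse to confirm 34 mm.
- **Disagreement:** the fingertips pressed the bench with about 8 N while closing on the caliper, well under the limit.

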